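Load a culture dish and draw the camera boom out to its mark

ROBOT

A 6-joint arm with a two-finger parallel gripper is mounted at the origin on the work surface. World frame = base frame: x ahead of the robot, y to its left, z up, the work surface at z = 0. Lengths are in m, angles in rad, forces in N, time in s.
With the tool pointing down it reaches from about 0.35 to 0.85 m from the base axis. Payload 8.1 kg.
Tool frame: the origin (TCP) lies on the centre line of the jaws, within the pads' length; the fingertips stand 17 mm ahead of it and the grasp point (between the pads) lies 2 mm behind it; z points along the fingers, y is the line along which they close (so a half turn about z gives the same grasp; the last joint's range is limited). The gripper opens to 93 mm and grips with 3 to 60 N. Pads are 15 mm wide; open, the fingers measure 128 mm over their backs; the gripper's body (75 mm by 188 mm) begins 65 mm behind the grasp point.
Start: joints at [1.158, 0.13, 1.488, -0, 1.523, -0.085], TCP at [0.193, 0.568, 0.236] pointing down, gripper open.
Joint ranges: [-2.96, 2.96], [-0.89, 2.26], [0.02, 2.5], [-1.34, 4.48], [0, 2.73], [-2.66, 2.66]. Speed limits (rad/s): [2.39, 2.39, 2.79, 3.14, 3.14, 3.14].

INTERFACE

Orientations are given as a rotation vector (axis times angle).
In Python, from plant import status, eyes, robot gives the robot as it stands. The module is installed in compiled form; this text tells all that it offers.
- The arm moves only by the tool servo_tool, never from a script. Its argument "plan" is text: rows parted by semicolons, each of 4 numbers parted by spaces: the shift along the tool's x, y, z in m, then the turn about the tool's z in degrees. A call has 1 to 12 rows; each row is the pose to reach, as a shift and turn from the pose commanded when the call began, along the tool's axes at that moment; what a row does not reach only later rows make up. A row lasts 1/12 s, in which the tool goes at most 41.7 mm and 7.16 degrees, less where a joint would pass 70% of its speed; a pose out of reach is approached as far as the arm can. A call with a gripper value outside its range is refused whole. "grip" is the closure, from -1 (fully open) to 1 (shut), set as the call begins (left out, the last holds). The fingers move at their own pace and stop on an object; "grip_force" is the grip in N (left out, the last holds). Time passes only in rows, so rows that repeat a pose let the fingers close. It gives the time, the measured TCP pose, the force, the opening and the grip force at its end, in the units of the state.
- status.read_state(): the state, without advancing time (a new reading comes with each control period).
- eyes.read_camera(name): name is "side" or "top"; returns a dict with "image" (400x640x3 uint8, blue, green, red), "fovy" (degrees; the focal length in pixels is half the picture's height over the tangent of half this angle, whatever the lens; pixels are square), "cx", "cy" (the principal point, pixels), "world_from_camera" (4x4, takes a point from camera to world coordinates). Camera axes: x right, y down, z forward; pixel columns grow to the right and rows downward; lengths in m; the calibration is good to about 2 mm. A picture is of the moment at which its call begins. There is no depth.
- robot.close_job(): hands the job in; it is judged then, once.
The state is a dict: "t": time; "q": joint angles; "dq": joint speeds; "joint_torque": joint torques, N m; "tool_pos": TCP position; "orientation": TCP orientation; "force": force on the tool from outside, world axes, zero at the start; "wrist_torque": the same for the moment, N m; "opening": finger opening in m; "gripper_force": force on a finger pad.
Only numpy, scipy, OpenCV 4.12 (cv2) and the standard library are available. Lean on these libraries where they do the work, as an engineer would, in place of code of your own. Each camera call takes 0.05 s, during which the arm holds its last target. There are 200 camera calls.

TASK

Put the larger of the two round culture dishes into the black-walled sample well of the imaging stand: lower it in upright, set it down without dropping it so that it lies wholly within the round window in the well's floor, and leave the other things on the bench where they are. Then unlock the parked camera boom by squeezing the lock button into its grip, draw the boom out until the second long scale line on the bar (200 mm) stands at the sleeve's mouth, which brings the lens over the dish. Finish there still holding the grip, with the button squeezed in and the boom still, so that the clamp screw can be tightened.

Things in the scene. Friction and masses are not known exactly. Their poses are not given: they have to be found in the camera images.
- stand: Fixed imaging stand, placed and turned anew each time. Origin on the bench below the middle of the sample well; z up, y level along the boom from the well to the post, x across the boom to the button's side. White base 16 mm thick: 166 x 166 mm round the origin, then 90 mm wide to a 170 x 170 mm foot with a 30 mm post at y = 355 mm, top 291 mm above the bench.
- window (a point): Centre of the round opal window (76 mm across, flush) in the sample well's floor, 16 mm above the bench; its axes are the stand's. The 60 mm dish lies wholly within it when centred to 8 mm. Round it stand four black walls, 142 x 142 mm inside, square to the stand's axes, 4 mm thick, tops 66 mm above the bench; open above while the boom is parked.
- sleeve_mouth (a point): Centre of the open mouth of the level square aluminium sleeve on the post: 222 mm above the bench, stand y = 225 mm. The sleeve is 28 mm square and runs on to y = 491 mm; at its mouth is a collar 36 mm square, 24 mm long, with a small black clamp screw reaching 38 mm from the axis on the -x side.
- boom (a joint): How far the boom is drawn out, m: gap from sleeve mouth to the black grip block, 0 to 0.222, growing towards the well (stand -y); parked at 0.028 to 0.062. Scale lines every 10 mm, longest at 100 and 200 mm; the line at the mouth tells the value: second long line = 0.200. Button out: latched, 2 mm play, do not force it. Button in: slides at about 2 N, stays where left.
- grip (a point): Where to take hold: middle of the black grip block at the boom's end, at the button's height, 228 mm above the bench, at stand y = 200 mm less the boom's value; moves with the boom. Block 30 mm wide (x), 50 mm long (y), from 200 to 246 mm above the bench, free above and at its sides. Below it on a neck hangs a grey camera, 44 mm in diameter, top 187 mm above the bench.
- lock (a joint): How far the round steel lock button (16 mm across) in the grip block's +x side is pressed, m: 0 out, standing 7 mm proud; stop at 0.006; the latch is free from 0.004. It lies level with point grip. Sprung: 4 N to start, 6.5 N fully in; springs back if let go. Fingers closing along stand x at point grip span block and button (37 mm) and squeeze it in; 15 N or more is firm.
- lens (a point): Middle of the lens face under the boom's camera, looking down, 114 mm above the bench; over the window's centre when the boom stands at 0.200.
- dish: The larger culture dish: lidded round dish with red-brown agar seen through the lid, 60 mm in diameter, 15 mm high, about 30 g, loose on the bench. Origin: centre of its underside; z up. It is taken across its rim from above.
- small_dish: The smaller culture dish of the same make and look, 35 mm in diameter, 11 mm high. A bystander. Origin: centre of its underside. The two dishes and the bottle stand on the robot's right, in any order.
- bottle: Small bottle with a red cap, 34 mm in diameter, 62 mm high. A bystander. Origin: centre of its underside.
- tube_rack: White tube rack, 75 x 135 mm, 41 mm high with its tubes. A bystander, in front of the robot. Origin: centre of its underside.
- microplate: 96-well plate, 86 x 128 mm, 14 mm high. A bystander beyond the stand. Origin: centre of its underside.
- tip_box: Box of pipette tips, 90 x 125 mm, 55 mm high with its tips. A bystander beyond the stand. Origin: centre of its underside.
- trough: Open white reagent trough, 60 x 130 mm, 28 mm high. A bystander at the far right. Origin: centre of its underside.
- pen: Blue pen, 140 mm long, 10 mm thick. A bystander on the far right. Origin: at bench height, about the middle of the pen.
There are look-alikes about, which are no part of the job. Leave any yellow look-alike of the dish alone.

How it is judged:
By the outcome, as a careful person would: the job done as asked, in the order asked, and still so for the second after the job is handed in, while the arm keeps its last pose, push and grip.
It also fails if it takes over 58 s, if anything falls off the work surface, if the arm or the gripper's body presses on something with over 40 N, if the wrist force passes 120 N, or if a joint passes its speed limit or range.

## Working session

There is one attempt and no reset: what is moved stays moved. The work goes in short steps, Python scripts to look and compute and a tool call to move; the robot and the scene stay as the last step left them, time stands still between calls to the robot, and variables do not carry over. Pictures are saved under pics/ and viewed, at most 10 in all, crops included, and the job is handed in when it is done.

Besides the shell and the picture viewer there is one more tool, called after "Request:" as name(argument=value, ...) on one line, values as JSON. servo_tool: Moves the arm, as the interface text tells. Its arguments: {"type":"object","properties":{"plan":{"type":"string"},"grip":{"type":"number"},"grip_force":{"type":"number"}},"required":["plan"]}

```bash
mkdir -p pics; cat > h.py <<'E'
import numpy as np, cv2
from plant import status, eyes, robot
from scipy.spatial.transform import Rotation as R
def cam(n):
    c=eyes.read_camera(n); c['f']=c['image'].shape[0]/2/np.tan(np.radians(c['fovy'])/2); return c
def ray(c,u,v):
    T=np.array(c['world_from_camera']); d=T[:3,:3]@np.array([(u-c['cx'])/c['f'],(v-c['cy'])/c['f'],1]); return T[:3,3],d
def plane(c,u,v,z):
    o,d=ray(c,u,v); return o+d*(z-o[2])/d[2]
def proj(c,p):
    T=np.array(c['world_from_camera']); q=T[:3,:3].T@(np.array(p)-T[:3,3]); return c['cx']+c['f']*q[0]/q[2], c['cy']+c['f']*q[1]/q[2]
E
python3 - <<'E'
from h import *
for n in ('side','top'):
    c=cam(n); cv2.imwrite(f'pics/{n}0.png',c['image']); np.save(f'{n}0.npy',c,allow_pickle=True)
    print(n,c['f'],c['cx'],c['cy'],np.round(c['world_from_camera'],3).tolist())
s=status.read_state(); print({k:np.round(v,3).tolist() for k,v in s.items()})
E
```

```text
side 501.72574828250134 311.73249337244573 207.96468387124654 [[0.992, -0.054, 0.118, 0.42], [-0.128, -0.538, 0.833, -1.13], [0.018, -0.841, -0.54, 0.816], [0.0, 0.0, 0.0, 1.0]]
top 436.2896335229961 318.3030482628878 203.36115408068736 [[0.012, -0.988, 0.154, 0.403], [-1.0, -0.009, 0.016, -0.092], [-0.015, -0.154, -0.988, 1.118], [0.0, 0.0, 0.0, 1.0]]
{'t': 0.1, 'q': [1.158, 0.131, 1.489, 0.0, 1.523, -0.085], 'dq': [0.0, -0.001, -0.004, 0.001, 0.0, 0.0], 'joint_torque': [0.001, -56.133, -49.31, 0.077, 0.029, -0.0], 'tool_pos': [0.193, 0.568, 0.235], 'orientation': [-0.513, -3.099, 0.003], 'force': [-0.246, -0.434, -0.071], 'wrist_torque': [-0.001, -0.003, -0.006], 'gripper_force': 0.0, 'opening': 0.093}
```

View pics/top0.png

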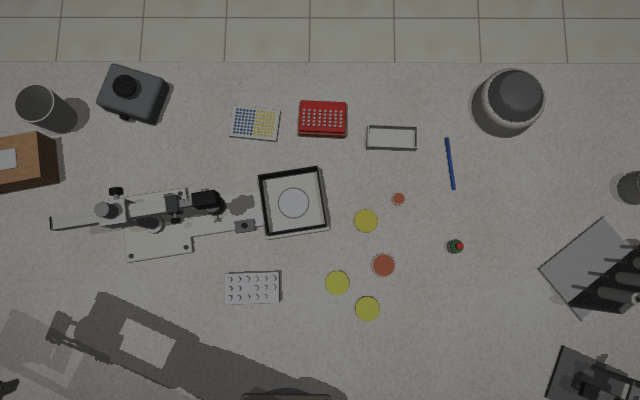

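View pics/side0.png

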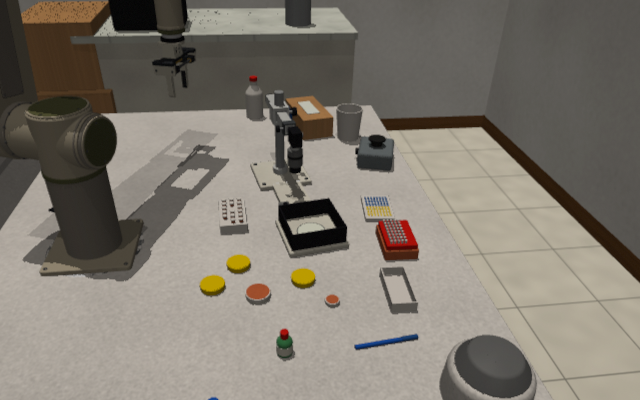

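The top view shows red-brown discs at (384,265), the larger, and (399,199), the smaller. Yellow look-alikes are at (366,221), (337,282) and (367,308). The well window is at (293,203) and the grip near (207,199). In the side view the larger red dish is at (258,293) and the well at (312,226). The larger red-brown disc fits "dish", so I'll measure it and confirm it in a crop.

```bash
python3 - <<'E'
from h import *
C={n:np.load(f'{n}0.npy',allow_pickle=True).item() for n in('side','top')}
for n,c in C.items():
    im=c['image']; hsv=cv2.cvtColor(im,cv2.COLOR_BGR2HSV)
    for nm,m in (('red',((hsv[...,0]<12)|(hsv[...,0]>172))&(hsv[...,1]>90)&(hsv[...,2]>70)),('yel',(hsv[...,0]>22)&(hsv[...,0]<36)&(hsv[...,1]>120)&(hsv[...,2]>80))):
        k,l,st,ce=cv2.connectedComponentsWithStats(m.astype(np.uint8))
        for i in range(1,k):
            if st[i,4]>40:
                x,y,w,h,a=st[i]; p=plane(c,*ce[i],.013); e=plane(c,ce[i][0]+w/2,ce[i][1],.013)-p
                print(n,nm,np.round(ce[i],1),st[i,2:],p.round(4),'rad mm',round(1000*np.linalg.norm(e),1))
c=C['top']; im=c['image']; g=cv2.cvtColor(im,cv2.COLOR_BGR2GRAY)
m=np.zeros_like(g); m[150:250,250:335]=255
b=((g<45)&(m>0)).astype(np.uint8); k,l,st,ce=cv2.connectedComponentsWithStats(b); i=1+np.argmax(st[1:,4]); cn=cv2.findContours((l==i).astype(np.uint8),cv2.RETR_EXTERNAL,cv2.CHAIN_APPROX_NONE)[0][0]
r=cv2.minAreaRect(cn); bx=cv2.boxPoints(r); P=np.array([plane(c,*q,.066) for q in bx])
print('walltop',r,P.round(4).tolist(),P.mean(0).round(4),[round(float(np.linalg.norm(P[j]-P[j-1])),4) for j in range(4)],[round(float(np.degrees(np.arctan2(*(P[j]-P[j-1])[1::-1]))),2) for j in range(4)])
d=cv2.resize(im[180:300,320:420],None,fx=4,fy=4,interpolation=cv2.INTER_CUBIC); s=cv2.resize(im[150:270,40:340],None,fx=2.6,fy=2.6,interpolation=cv2.INTER_CUBIC)
s2=cv2.resize(C['side']['image'][80:260,230:350],(400,600),interpolation=cv2.INTER_CUBIC)
cv2.imwrite('pics/c1.png',s); cv2.imwrite('pics/c2.png',np.hstack([cv2.resize(d,(400,480)),s2[:480]]) )
E
```

```text
side red [252.3  77.7] [ 8  7 42] [0.4554 1.3166 0.013 ] rad mm 19.7
side red [397.7 239.5] [ 43  38 881] [ 0.8065 -0.0729  0.013 ] rad mm 58.7
side red [257.2 291. ] [ 24  15 286] [ 0.4212 -0.2372  0.013 ] rad mm 28.1
side red [331.8 298.6] [13  8 85] [ 0.5912 -0.2819  0.013 ] rad mm 15.1
side red [283.8 333.1] [ 9 10 66] [ 0.4723 -0.3756  0.013 ] rad mm 9.6
side yel [237.8 262.7] [ 24  18 314] [ 0.3765 -0.1268  0.013 ] rad mm 30.1
side yel [302.6 277.1] [ 24  20 353] [ 0.5327 -0.1993  0.013 ] rad mm 29.3
side yel [211.7 284.1] [ 25  20 374] [ 0.3145 -0.2015  0.013 ] rad mm 29.6
top red [322.2 116.8] [  49   36 1272] [ 0.8077 -0.0807  0.013 ] rad mm 64.8
top red [398.5 198.1] [12 11 99] [ 0.5915 -0.2786  0.013 ] rad mm 15.3
top red [383.4 265. ] [ 22  21 362] [ 0.4213 -0.2381  0.013 ] rad mm 27.5
top yel [365.3 220.4] [ 23  23 405] [ 0.5331 -0.1933  0.013 ] rad mm 29.2
top yel [336.7 282.2] [ 23  24 430] [ 0.3773 -0.1213  0.013 ] rad mm 28.6
top yel [366.7 308.2] [ 24  24 445] [ 0.315  -0.1958  0.013 ] rad mm 29.6
walltop ((291.5682067871094, 200.5362548828125), (61.3184928894043, 60.8553581237793), 81.11934661865234) [[0.6371, 0.0788, 0.066], [0.6621, -0.0695, 0.066], [0.5119, -0.0943, 0.066], [0.4876, 0.0508, 0.066]] [ 0.5747 -0.0085  0.066 ] [0.1521, 0.1504, 0.1523, 0.1471] [10.6, -80.42, -170.64, 99.51]
```

View pics/c1.png

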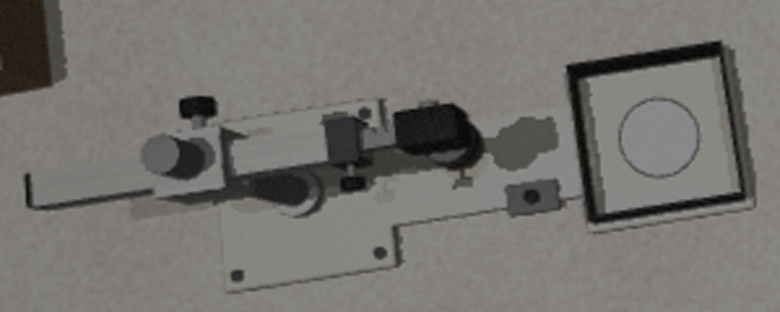

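View pics/c2.png

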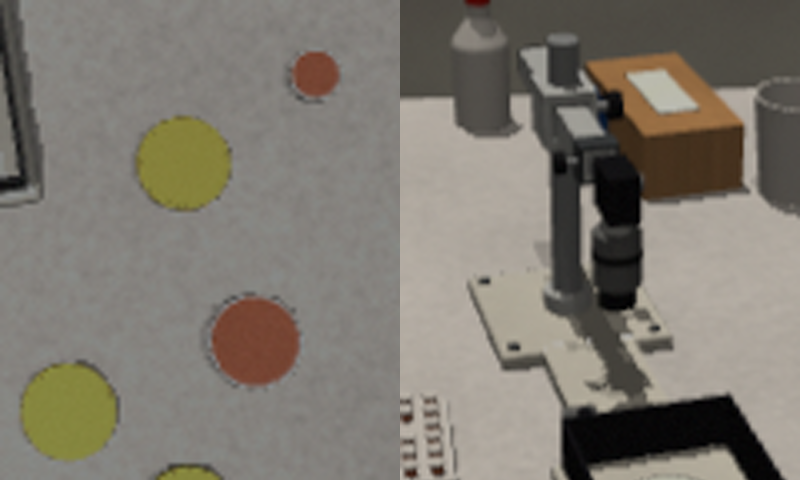

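c2 confirms the target: the larger red-brown dish (crop (255,341)), apart from the yellow ones and the smaller red dish (crop (315,73)). c1 shows the boom running left from the well, the window at crop (659,137), the grip block near (430,128), and the button bump on its upper (+x) side at (428,103). Next I'll refine the stand.

```bash
cat >> h.py <<'E'
def mv(target,az=None):
    """shift in tool axes (m) and turn (deg) from measured pose to a world TCP target, closing line at world azimuth az"""
    s=status.read_state(); M=R.from_rotvec(s['orientation']).as_matrix(); d=M.T@(np.array(target)-s['tool_pos'])
    a=np.degrees(np.arctan2(M[1,1],M[0,1])); t=0 if az is None else -((az-a+90)%180-90)
    print('shift',d.round(4),'turn',round(t,2),'az now',round(a,2),'tilt',M[:,2].round(4)); return d,t
E
python3 - <<'E'
from h import *
C={n:np.load(f'{n}0.npy',allow_pickle=True).item() for n in('side','top')}
c=C['top']; g=cv2.cvtColor(c['image'],cv2.COLOR_BGR2GRAY); 
# window rim: dark thin circle; 
sub=cv2.resize(g[175:232,265:325],None,fx=4,fy=4,interpolation=cv2.INTER_CUBIC)
h=cv2.HoughCircles(sub,cv2.HOUGH_GRADIENT,1.5,50,param1=80,param2=25,minRadius=50,maxRadius=75); 
u,v=h[0][0][:2]/4+[265-.375,175-.375]; W=plane(c,u,v,.016); print('window',u,v,h[0][0][2]/4,W.round(4))
# post top
for (a,b) in ((160,155),): print('post top', plane(c,40+a/2.6,150+b/2.6,.291).round(4))
for yaw in (9,10,11):
    y=np.array([-np.sin(np.radians(yaw)),np.cos(np.radians(yaw)),0]); print(yaw,'pred post',(np.array([W[0],W[1],0])+.355*y).round(4))
# black grip mask top & side
for n,(x0,x1,y0,y1) in (('top',(185,232,180,225)),('side',(284,310,120,156))):
    c=C[n]; g=cv2.cvtColor(c['image'],cv2.COLOR_BGR2GRAY); print(n); print('\n'.join(' '.join(f'{q:3d}' for q in r) for r in g[y0:y1,x0:x1][::2 if n=='top' else 2]))
E
```

```text
window 293.3125 202.5625 15.575 [ 0.5767 -0.0093  0.016 ]
post top [0.5162 0.3402 0.291 ]
9 pred post [0.5212 0.3414 0.    ]
10 pred post [0.5151 0.3403 0.    ]
11 pred post [0.509  0.3392 0.    ]
top
130 131 130 127 129 126 126 128 132 133 132 130 127 129 131 132 128 128 124 127 129 130 131 130 131 130 129 127 129 131 129 127 127 128 127 127 128 127 128 130 127 128 131 128 131 130 131
129 128 128 126 128 127 130 128 127 126 127 125 125 127 131 133 134 129 127 131 133 129 124 123 125 128 126 127 130 129 130 131 131 129 127 126 127 125 129 130 129 126 126 127 129 129 129
128 130 130 126 129 127 121 123 125 125 126 127 128 129 129 129 122 123 125 131 132 127 130 129 128 129 127 128 131 127 126 128 128 126 129 129 132 130 130 130 129 129 129 129 130 130 128
126 125 126 127 127 127 126 128 125 122 124 130 128 127 126 127 128 128 128 130 128 127 125 127 126 122 123 125 126 129 128 127 125 122 126 129 131 131 128 129 127 127 127 128 127 129 128
 87  61  74  96 129 134 133 132 129 129 126 130 125 124 123 121 119 122 120 110 104 109 104 105 127 130 129 128 126 128 128 129 128 125 128 129 127
[... 4601 characters left out ...]
   6  10   8   8   6   7   5   6   6   8   7 112 159 167 169 169 169 168 169
120 160 167 169 167 145  70   6   7   4   5   5   6   7   8   8   7   8 112 160 169 168 165 165 164 165
119 159 167 167 168 145  82  34  11   7   6   7   7   7   7   8   6   8 132 162 167 167 169 167 165 163
120 159 165 143 104  86  57  58  50  47  48  51  52  51  47  39  31  61 122 159 166 168 169 169 167 166
119 158 167 105  72  78  83  60  49  52  53  55  54  49  41  34  32  32  87 155 168 168 169 169 170 170
119 160 168 103  43  36  42  53  39  33  33  33  35  34  34  34  31  31  85 152 165 164 164 166 168 168
119 159 165  93  36  33  33  35  33  33  36  38  36  36  35  34  32  30  69 151 165 165 167 167 168 169
```

```bash
python3 - <<'E'
from h import *
c=np.load('top0.npy',allow_pickle=True).item()
W=np.array([.5767,-.0093]);a=np.radians(9.8);X=np.array([np.cos(a),np.sin(a)]);Y=np.array([-X[1],X[0]])
for nm,u,v,z in(('block top',203.6,197.7,.246),('button',205,189.5,.228),('post',101.5,209.6,.291)):
    p=plane(c,u,v,z)[:2]-W; print(nm,'stand x,y',(p@X).round(4),(p@Y).round(4))
mv((.37,.30,.27)); mv((.40,.05,.27)); mv((.4213,-.2378,.16),9.8)
E
```

```text
block top stand x,y 0.0008 0.1682
button stand x,y 0.0214 0.1678
post stand x,y -0.0001 0.3548
shift [-0.2538 -0.1964 -0.035 ] turn 0 az now 71.22 tilt [-7.0e-04 -1.5e-03 -1.0e+00]
shift [-0.3627 -0.4235 -0.0347] turn 0 az now 71.22 tilt [-7.0e-04 -1.5e-03 -1.0e+00]
shift [-0.4755 -0.6889  0.0758] turn 61.42 az now 71.22 tilt [-7.0e-04 -1.5e-03 -1.0e+00]
```

Request:
servo_tool(plan="-0.03 -0.024 -0.02 7; -0.06 -0.048 -0.035 14; -0.09 -0.072 -0.035 21; -0.12 -0.096 -0.035 28; -0.15 -0.12 -0.035 35; -0.18 -0.145 -0.035 42; -0.21 -0.17 -0.035 49; -0.235 -0.185 -0.035 56; -0.254 -0.2 -0.035 61.4; -0.27 -0.23 -0.035 61.4; -0.285 -0.262 -0.035 61.4; -0.3 -0.295 -0.035 61.4", grip=-1)

```text
t: 1.1
tool_pos: [0.382, 0.1907, 0.2701]
orientation: [-2.022, -2.403, 0.001]
force: [-0.0, -0.1, 0.2]
opening: 0.093
gripper_force: 0.0
```

```bash
python3 - <<'E'
from h import *
print(status.read_state()['tool_pos'])
mv((.41,.02,.27),9.8); mv((.4213,-.2378,.16),9.8)
E
```

```text
[0.38198577 0.19072255 0.27008076]
shift [-1.73e-01 -1.60e-03  1.00e-04] turn 0.04 az now 9.84 tilt [-9.e-04 -3.e-04 -1.e+00]
shift [-0.4289 -0.0344  0.1102] turn 0.04 az now 9.84 tilt [-9.e-04 -3.e-04 -1.e+00]
```

Request:
servo_tool(plan="-0.038 0 0 0; -0.076 0 0 0; -0.114 0 0 0; -0.152 -0.002 0 0; -0.19 -0.006 0 0; -0.228 -0.01 0 0; -0.266 -0.015 0 0; -0.304 -0.02 0.02 0; -0.342 -0.025 0.04 0; -0.38 -0.03 0.06 0; -0.41 -0.034 0.09 0; -0.429 -0.034 0.11 0")

```text
t: 2.1
tool_pos: [0.4209, -0.2388, 0.159]
orientation: [-2.025, -2.402, 0.001]
force: [0.7, 0.4, 0.6]
opening: 0.0928
gripper_force: 0.0
```

```bash
python3 - <<'E'
from h import *
c=cam('top'); im=c['image']; s=cam('side')
for n,c in(('top',c),('side',s)):
    hsv=cv2.cvtColor(c['image'],cv2.COLOR_BGR2HSV); m=((hsv[...,0]<12)|(hsv[...,0]>172))&(hsv[...,1]>90)&(hsv[...,2]>60)
    k,l,st,ce=cv2.connectedComponentsWithStats(m.astype(np.uint8))
    for i in range(1,k):
        if st[i,4]>40: print(n,st[i],plane(c,*ce[i],.013).round(4))
u,v=proj(s,(.42,-.238,.05)); u,v=int(u),int(v); cv2.imwrite('pics/d1.png',cv2.resize(s['image'][v-70:v+70,u-90:u+90],None,fx=4,fy=4,interpolation=cv2.INTER_CUBIC))
print(status.read_state()['tool_pos']); mv((.4213,-.2378,.06),9.8); mv((.4213,-.2378,.0195),9.8)
E
```

```text
top [ 298  100   49   36 1334] [ 0.8057 -0.081   0.013 ]
top [393 193  12  11  99] [ 0.5915 -0.2786  0.013 ]
side [ 376  220   43   40 1097] [ 0.8013 -0.0843  0.013 ]
side [246 284  24  16 286] [ 0.4211 -0.2376  0.013 ]
side [326 295  13   8  85] [ 0.5912 -0.2819  0.013 ]
side [280 328   9  12  87] [ 0.4725 -0.3764  0.013 ]
[ 0.41885961 -0.23746722  0.15531708]
shift [-0.0012  0.003   0.0953] turn -0.18 az now 9.62 tilt [-0.0071  0.0041 -1.    ]
shift [-0.0014  0.0032  0.1358] turn -0.18 az now 9.62 tilt [-0.0071  0.0041 -1.    ]
```

View pics/d1.png

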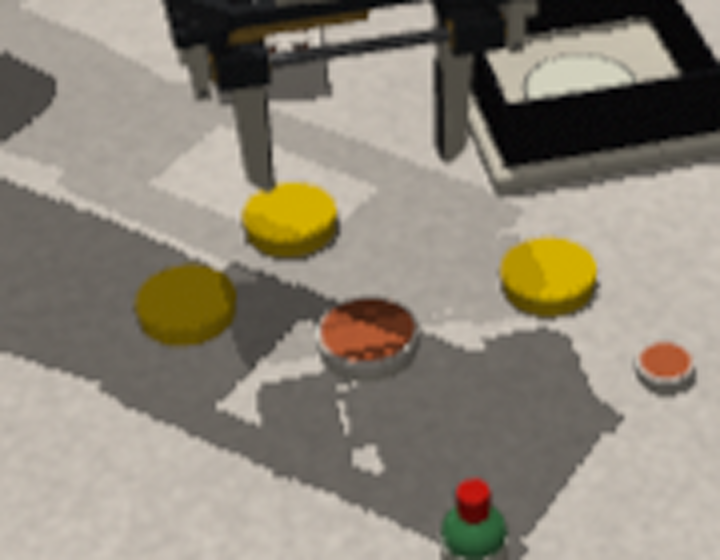

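The crop shows the open fingers hanging above the scene, with the dish at crop (367,335) undisturbed and clear space on both sides. Next I descend part way and settle.

Request:
servo_tool(plan="0 0 0.02 0; 0 0 0.05 0; 0 0 0.08 0; 0 0 0.1 0; 0 0 0.1 0; 0 0 0.1 0; 0 0 0.1 0")

```text
t: 2.78
tool_pos: [0.423, -0.2366, 0.0626]
orientation: [2.021, 2.402, 0.0]
force: [-0.1, -0.8, 1.0]
opening: 0.0933
gripper_force: 0.0
```

```bash
python3 - <<'E'
from h import *
print(status.read_state()['tool_pos']); mv((.4213,-.2378,.0195),9.8)
E
```

```text
[ 0.42295565 -0.23657264  0.06257358]
shift [-0.0009 -0.0019  0.0431] turn 0.05 az now 9.85 tilt [ 0.0018 -0.0011 -1.    ]
```

Request:
servo_tool(plan="-0.001 -0.001 0.012 0; -0.001 -0.001 0.024 0; -0.001 -0.001 0.034 0; -0.001 -0.001 0.039 0; -0.001 -0.001 0.04 0; -0.001 -0.001 0.04 0; -0.001 -0.001 0.04 0; -0.001 -0.001 0.04 0")

```text
t: 3.45
tool_pos: [0.4214, -0.2377, 0.0211]
orientation: [2.023, 2.403, 0.0]
force: [0.4, 0.1, 0.5]
opening: 0.0934
gripper_force: 0.0
```

```bash
python3 - <<'E'
from h import *
print(status.read_state()['tool_pos']); mv((.4213,-.2378,.0195),9.8)
E
```

```text
[ 0.42140824 -0.23774457  0.02108776]
shift [-0.     -0.0001  0.0016] turn 0.02 az now 9.82 tilt [ 6.e-04 -4.e-04 -1.e+00]
```

Request:
servo_tool(plan="0 0 0.0012 0; 0 0 0.0012 0; 0 0 0.0012 0; 0 0 0.0012 0; 0 0 0.0012 0; 0 0 0.0012 0; 0 0 0.0012 0; 0 0 0.0012 0; 0 0 0.0012 0; 0 0 0.0012 0; 0 0 0.0012 0; 0 0 0.0012 0", grip=1, grip_force=10)

```text
t: 4.45
tool_pos: [0.4211, -0.2375, 0.0195]
orientation: [2.023, 2.403, 0.0]
force: [-0.7, -0.2, 0.6]
opening: 0.0595
gripper_force: 10.0
```

Request:
servo_tool(plan="0 0 -0.005 0; 0 0 -0.015 0; 0 0 -0.03 0; 0 0 -0.05 0; 0 0 -0.07 0; 0 0 -0.09 0; 0 0 -0.11 0; 0 0 -0.12 0; 0 0 -0.12 0; 0 0 -0.12 0")

```text
t: 5.28
tool_pos: [0.4214, -0.2377, 0.1399]
orientation: [2.022, 2.402, 0.0]
force: [-0.7, -0.3, -0.5]
opening: 0.06
gripper_force: 10.0
```

```bash
python3 - <<'E'
from h import *
print(status.read_state()['tool_pos'],status.read_state()['opening']); mv((.576,-.009,.14),9.8)
s=cam('side'); im=s['image']
u,v=proj(s,(.42,-.238,.12)); u,v=int(u),int(v); cv2.imwrite('pics/d2.png',cv2.resize(im[v-50:v+50,u-60:u+60],None,fx=5,fy=5,interpolation=cv2.INTER_CUBIC)); print(u,v)
E
```

```text
[ 0.42137054 -0.23769721  0.13989331] 0.05996037566322316
shift [ 1.990e-01  1.914e-01 -1.000e-04] turn 0.02 az now 9.82 tilt [ 1.2e-03 -8.0e-04 -1.0e+00]
254 255
```

View pics/d2.png

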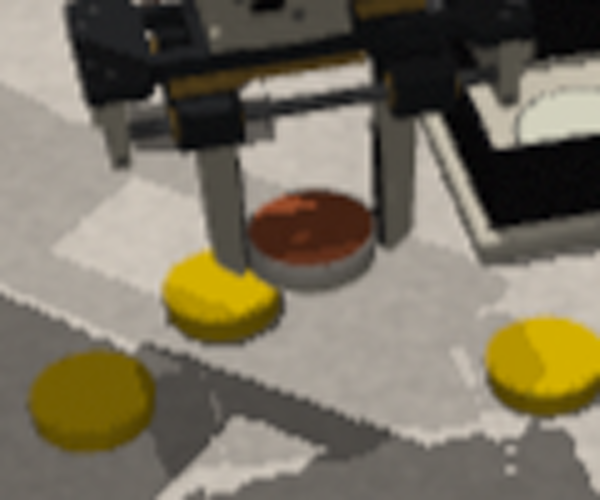

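The dish is held level between the fingers at crop (310,240), and the yellow dishes are untouched. Next it goes over the well.

Request:
servo_tool(plan="0.01 0.01 0 0; 0.03 0.029 0 0; 0.055 0.053 0 0; 0.08 0.077 0 0; 0.105 0.101 0 0; 0.13 0.125 0 0; 0.155 0.149 0 0; 0.178 0.171 0 0; 0.192 0.185 0 0; 0.199 0.1915 0 0; 0.199 0.1915 0 0; 0.199 0.1915 0 0")

```text
t: 6.33
tool_pos: [0.5748, -0.009, 0.138]
orientation: [-2.021, -2.403, 0.003]
force: [-0.6, 0.0, -0.8]
opening: 0.0601
gripper_force: 10.0
```

Request:
servo_tool(plan="0 0 0.01 0; 0 0 0.025 0; 0 0 0.04 0; 0 0 0.055 0; 0 0 0.065 0; 0 0 0.075 0; 0 0 0.085 0; 0 0 0.09 0; 0 0 0.09 0; 0 0 0.09 0; 0 0 0.09 0")

```text
t: 7.25
tool_pos: [0.5764, -0.0088, 0.0502]
orientation: [2.022, 2.403, 0.001]
force: [0.8, -0.7, -0.4]
opening: 0.06
gripper_force: 10.0
```

```bash
python3 - <<'E'
from h import *
st=status.read_state(); print(st['tool_pos'],st['opening'],st['force']); mv((.576,-.009,.0357),9.8)
E
```

```text
[ 0.57640274 -0.00879724  0.05020732] 0.05996031127153356 [ 0.79978546 -0.71718734 -0.35745785]
shift [-0.0001 -0.0004  0.0145] turn 0.02 az now 9.82 tilt [ 1.2e-03 -1.0e-04 -1.0e+00]
```

Request:
servo_tool(plan="0 0 0.004 0; 0 0 0.008 0; 0 0 0.011 0; 0 0 0.013 0; 0 0 0.014 0; 0 0 0.0145 0; 0 0 0.0145 0; 0 0 0.0145 0; 0 0 0.0145 0")

```text
t: 8.0
tool_pos: [0.5759, -0.0087, 0.0353]
orientation: [2.023, 2.403, -0.0]
force: [-3.8, 0.4, 5.0]
opening: 0.0598
gripper_force: 10.0
```

Request:
servo_tool(plan="0 0 0 0; 0 0 0 0; 0 0 0 0; 0 0 0 0; 0 0 0 0; 0 0 0 0", grip=-0.6)

```text
t: 8.5
tool_pos: [0.5757, -0.0088, 0.0348]
orientation: [-2.023, -2.403, 0.0]
force: [0.7, -0.2, -0.0]
opening: 0.0742
gripper_force: 0.0
```

Request:
servo_tool(plan="0 0 -0.01 0; 0 0 -0.03 0; 0 0 -0.06 0; 0 0 -0.09 0; 0 0 -0.12 0; 0 0 -0.15 0; 0 0 -0.18 0; 0 0 -0.21 0; 0 0 -0.24 0; 0 0 -0.255 0; 0 0 -0.255 0; 0 0 -0.255 0")

```text
t: 9.5
tool_pos: [0.5764, -0.0088, 0.2916]
orientation: [2.022, 2.401, 0.003]
force: [0.3, -0.2, -0.1]
opening: 0.0746
gripper_force: 0.0
```

```bash
python3 - <<'E'
from h import *
st=status.read_state(); print(st['tool_pos'],st['opening'],st['force'])
s=cam('side'); t=cam('top')
W=np.array([.5767,-.0093]);a=np.radians(9.8);X=np.array([np.cos(a),np.sin(a)]);Y=np.array([-X[1],X[0]])
for n,c in(('top',t),('side',s)):
    hsv=cv2.cvtColor(c['image'],cv2.COLOR_BGR2HSV); m=((hsv[...,0]<12)|(hsv[...,0]>172))&(hsv[...,1]>90)&(hsv[...,2]>40)
    k,l,q,ce=cv2.connectedComponentsWithStats(m.astype(np.uint8))
    for i in range(1,k):
        if q[i,4]>40: print(n,q[i],plane(c,*ce[i],.029).round(4))
A=s['image'][175:265,250:370]; u,v=proj(s,(.55,.155,.235)); B=s['image'][int(v)-45:int(v)+45,int(u)-60:int(u)+60]
T=t['image'][150:250,180:340]
cv2.imwrite('pics/e1.png',np.vstack([np.hstack([cv2.resize(A,(400,300),interpolation=cv2.INTER_CUBIC),cv2.resize(B,(400,300),interpolation=cv2.INTER_CUBIC)]),np.pad(cv2.resize(T,(480,300),interpolation=cv2.INTER_CUBIC),((0,0),(0,320),(0,0)))]))
g=.167; mv((*(W+Y*g),.33),9.8);mv((*(W+Y*g),.226),9.8); print(W+Y*g)
E
```

```text
[ 0.57635765 -0.00879983  0.29159903] 0.07460914231782288 [ 0.32321161 -0.2212881  -0.11231449]
top [312 101  35  37 992] [ 0.7953 -0.1007  0.029 ]
top [393 193  12  11  99] [ 0.5888 -0.2759  0.029 ]
top [455 242   9   7  48] [ 0.4715 -0.4229  0.029 ]
side [249  75   8   7  52] [0.4557 1.2627 0.029 ]
side [301 221  20  12 186] [ 0.5768 -0.0091  0.029 ]
side [ 376  220   43   40 1101] [ 0.7937 -0.1051  0.029 ]
side [326 295  13   8  85] [ 0.5878 -0.2988  0.029 ]
side [280 329   9  11  79] [ 0.4713 -0.3925  0.029 ]
shift [ 0.1662  0.0014 -0.0414] turn 0.02 az now 9.82 tilt [-2.e-03  2.e-04 -1.e+00]
shift [0.1661 0.0016 0.0626] turn 0.02 az now 9.82 tilt [-2.e-03  2.e-04 -1.e+00]
[0.54827501 0.15526312]
```

View pics/e1.png

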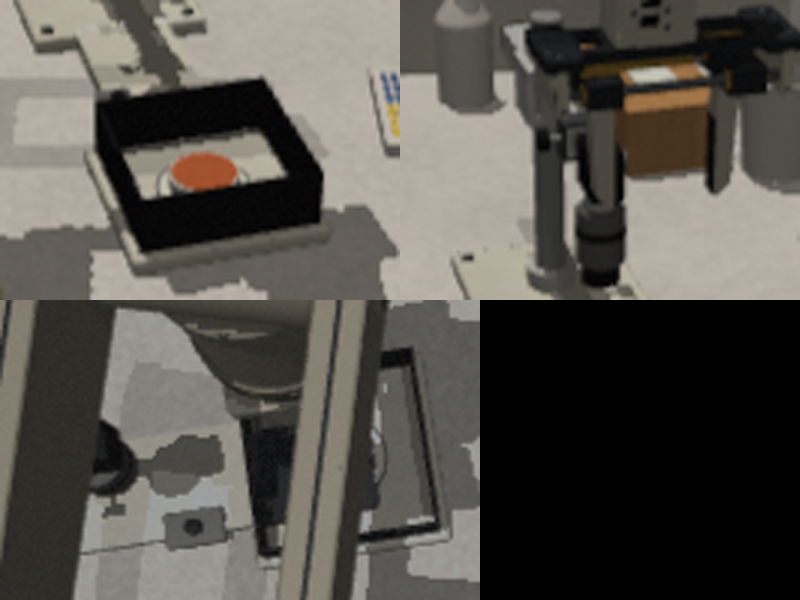

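The upper left of the picture shows the dish flat in the well at crop (204,172), inside the window ring; I measure it 0.3 mm from the window centre. The upper right shows the gripper in front of the parked boom. I'll check the grip's position in the earlier side picture, then move over it.

```bash
python3 - <<'E'
from h import *
s=np.load('side0.npy',allow_pickle=True).item(); t=np.load('top0.npy',allow_pickle=True).item()
W=np.array([.5767,-.0093]);a=np.radians(9.8);X=np.array([np.cos(a),np.sin(a)]);Y=np.array([-X[1],X[0]])
for g in(.164,.168,.172):
    P=lambda x,y,z:(*(W+x*X+(g+y)*Y),z)
    for nm,p in(('FTR',P(.015,-.025,.246)),('FBR',P(.015,-.025,.2)),('FTL',P(-.015,-.025,.246)),('BTL',P(-.015,.025,.246))): print(g,nm,np.round(proj(s,p),1),np.round(proj(t,p),1))
E
```

```text
0.164 FTR [302.5 132.5] [216.9 188.6]
0.164 FBR [302.3 147.7] [222.2 192.7]
0.164 FTL [291.9 133.7] [218.7 203. ]
0.164 BTL [287.2 126.5] [194.4 206.9]
0.168 FTR [302.  131.9] [215. 189.]
0.168 FBR [301.9 147.1] [220.3 193. ]
0.168 FTL [291.5 133.1] [216.8 203.3]
0.168 BTL [286.8 126. ] [192.4 207.2]
0.172 FTR [301.6 131.4] [213.  189.3]
0.172 FBR [301.5 146.5] [218.5 193.3]
0.172 FTL [291.1 132.5] [214.8 203.6]
0.172 BTL [286.5 125.4] [190.5 207.5]
```

Request:
servo_tool(plan="0 0 -0.02 0; 0 0 -0.04 0; 0.02 0 -0.045 0; 0.045 0 -0.045 0; 0.07 0 -0.045 0; 0.095 0 -0.045 0; 0.12 0 -0.045 0; 0.145 0 -0.045 0; 0.16 0.001 -0.045 0; 0.166 0.001 -0.045 0; 0.166 0.001 -0.045 0; 0.166 0.001 -0.045 0")

```text
t: 10.6
tool_pos: [0.5482, 0.1545, 0.3337]
orientation: [-2.022, -2.403, 0.003]
force: [0.4, -0.4, -0.4]
opening: 0.0743
gripper_force: 0.0
```

```bash
python3 - <<'E'
from h import *
W=np.array([.5767,-.0093]);a=np.radians(9.8);X=np.array([np.cos(a),np.sin(a)]);Y=np.array([-X[1],X[0]])
p=W+.168*Y+.0005*X; print(p); mv((*p,.226),9.8)
E
```

```text
[0.54859751 0.15633363]
shift [0.0018 0.001  0.1077] turn 0.04 az now 9.84 tilt [-1.9e-03 -8.0e-04 -1.0e+00]
```

Request:
servo_tool(plan="0.001 0 0.01 0; 0.001 0.0005 0.025 0; 0.001 0.0005 0.04 0; 0.001 0.0005 0.055 0; 0.001 0.0005 0.07 0; 0.001 0.0005 0.085 0; 0.001 0.0005 0.097 0; 0.001 0.0005 0.107 0; 0.001 0.0005 0.11 0; 0.001 0.0005 0.11 0; 0.001 0.0005 0.11 0; 0.001 0.0005 0.11 0")

```text
t: 11.6
tool_pos: [0.5494, 0.1561, 0.2261]
orientation: [2.023, 2.403, 0.002]
force: [0.4, 0.5, 0.0]
opening: 0.0745
gripper_force: 0.0
```

```bash
python3 - <<'E'
from h import *
W=np.array([.5767,-.0093]);a=np.radians(9.8);X=np.array([np.cos(a),np.sin(a)]);Y=np.array([-X[1],X[0]])
p=W+.168*Y+.0005*X; mv((*p,.226),9.8); print(status.read_state()['force'])
s=cam('side'); u,v=proj(s,(*p,.236)); u,v=int(u),int(v); cv2.imwrite('pics/f1.png',cv2.resize(s['image'][v-30:v+30,u-40:u+40],None,fx=8,fy=8,interpolation=cv2.INTER_CUBIC))
E
```

```text
shift [ 0.0003 -0.0007  0.0001] turn 0.02 az now 9.82 tilt [ 1.7e-03  3.0e-04 -1.0e+00]
[0.41887068 0.46301892 0.01673293]
```

View pics/f1.png

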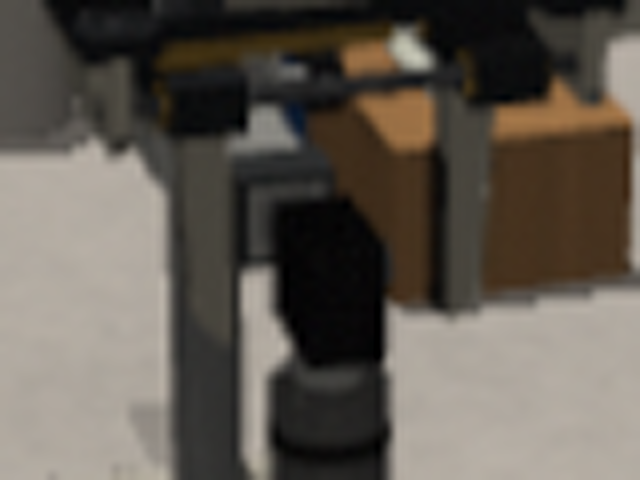

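The open fingers straddle the block, with inner faces at crop columns 238 and 440 and the block's front face at 295–383, so it is centred. Next I squeeze.

Request:
servo_tool(plan="0 0 0 0; 0 0 0 0; 0 0 0 0; 0 0 0 0; 0 0 0 0; 0 0 0 0; 0 0 0 0; 0 0 0 0; 0 0 0 0; 0 0 0 0; 0 0 0 0; 0 0 0 0", grip=1, grip_force=25)

```text
t: 12.65
tool_pos: [0.5488, 0.1561, 0.2249]
orientation: [-2.023, -2.403, 0.0]
force: [-0.8, 0.3, 0.1]
opening: 0.0307
gripper_force: 25.0
```

The opening of 30.7 mm means the button is fully in. Next I draw the boom.

Request:
servo_tool(plan="-0.003 0 0 0; -0.008 0 0 0; -0.016 0 0 0; -0.026 0 0 0; -0.036 0 0 0; -0.046 0 0 0; -0.056 0 0 0; -0.066 0 0 0; -0.074 0 0 0; -0.08 0 0 0; -0.08 0 0 0; -0.08 0 0 0")

```text
t: 13.65
tool_pos: [0.5624, 0.0757, 0.2249]
orientation: [2.025, 2.402, -0.002]
force: [-5.2, -1.7, 4.2]
opening: 0.0307
gripper_force: 25.0
```

```bash
python3 - <<'E'
from h import *
st=status.read_state(); print(st['tool_pos'],st['opening'],st['force'])
W=np.array([.5767,-.0093]);a=np.radians(9.8);X=np.array([np.cos(a),np.sin(a)]);Y=np.array([-X[1],X[0]])
p=st['tool_pos'][:2]-W; print(p@X,p@Y); mv((*(W+.0003*X),.225),9.8)
E
```

```text
[0.56235266 0.07565845 0.22494317] 0.03072223815046934 [-5.16000263 -1.66551012  4.1537269 ]
0.00032275189811057856 0.08616078346255926
shift [-0.0862  0.0001  0.    ] turn -0.06 az now 9.74 tilt [-6.0e-04 -1.2e-03 -1.0e+00]
```

Request:
servo_tool(plan="-0.003 0 0 0; -0.008 0 0 0; -0.016 0 0 0; -0.026 0 0 0; -0.036 0 0 0; -0.046 0 0 0; -0.056 0 0 0; -0.066 0 0 0; -0.076 0 0 0; -0.082 0 0 0; -0.085 0 0 0; -0.085 0 0 0")

```text
t: 14.65
tool_pos: [0.5765, -0.0084, 0.2249]
orientation: [-2.025, -2.402, 0.003]
force: [-7.1, -3.1, 4.0]
opening: 0.0307
gripper_force: 25.0
```

```bash
python3 - <<'E'
from h import *
st=status.read_state(); print(st['tool_pos'],st['opening'],st['force'])
W=np.array([.5767,-.0093]);a=np.radians(9.8);X=np.array([np.cos(a),np.sin(a)]);Y=np.array([-X[1],X[0]])
p=st['tool_pos'][:2]-W; print(p@X,p@Y)
s=cam('side');t=cam('top'); np.save('s9.npy',s,allow_pickle=True);np.save('t9.npy',t,allow_pickle=True)
pts=[(*(W+Y*y),.236) for y in(.0,.25)]
out=[]
for c in(s,t):
    q=np.array([proj(c,P) for P in pts]); print(q.round(1)); m=q.mean(0).astype(int); out.append(cv2.resize(c['image'][m[1]-45:m[1]+45,m[0]-60:m[0]+60],(400,300),interpolation=cv2.INTER_CUBIC))
cv2.imwrite('pics/g1.png',np.vstack([np.hstack(out)]))
E
```

```text
[ 0.57650593 -0.00840768  0.22492563] 0.030690274857257945 [-7.05644503 -3.09056151  3.96992949]
-3.9354485506133956e-05 0.0009123347724378988
[[312.2 158.9]
 [286.8 121. ]]
[[285.7 185.9]
 [165.6 205.2]]
```

View pics/g1.png

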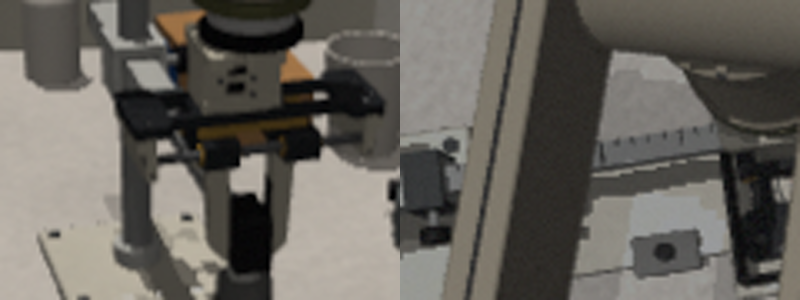

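The side half shows the grip held over the well. In the top half the scale lines are visible between crop columns 600 and 715, and the sleeve collar's mouth is near (450,180). I'll measure the line spacing and the 100 mm line.

```bash
python3 - <<'E'
from h import *
t=np.load('t9.npy',allow_pickle=True).item(); g=cv2.cvtColor(t['image'],cv2.COLOR_BGR2GRAY).astype(np.float32)
W=np.array([.5767,-.0093]);a=np.radians(9.8);X=np.array([np.cos(a),np.sin(a)]);Y=np.array([-X[1],X[0]])
ys=np.arange(.02,.245,.001)
for z,xs in((.232,np.arange(-.012,.0121,.002)),):
    S=np.array([[cv2.getRectSubPix(g,(1,1),tuple(map(float,proj(t,(*(W+x*X+y*Y),z)))))[0,0] for x in xs] for y in ys])
    print('x mm',(xs*1000).round().astype(int))
    for y,r in zip(ys,S): print(round(y*1000),r.astype(int)) if (y>.075 and y<.15) or y>.19 else None
E
```

```text
x mm [-12 -10  -8  -6  -4  -2   0   2   4   6   8  10  12]
75 [ 76  67  66  96  99 100 100  97  93  90 100 116 126]
76 [ 96  68  67  97 100  96  90  80  80  77  89 113 126]
77 [116  68  66  95 100  90  78  65  72  75  91 116 126]
78 [124  68  66  93 100  89  82  79  84  83  94 120 126]
79 [130  70  70  92  99  93  91  92  94  90  98 120 125]
80 [118  71  73  92  99  96  95  95  96  95 104 121 124]
81 [107  72  73  91  98  97  98  98  98  99 107 121 123]
82 [ 96  70  71  90  97  98  99  98  98 100 109 122 123]
83 [ 86  68  70  91  98  98  98  98  99 100 110 123 123]
84 [ 83  70  70  93  98  98  98  98  99  99 109 124 124]
85 [ 80  72  70  95  99  99  99  98  99  95 105 122 124]
86 [ 93  78  70  96  99  99  99  98  89  79  95 118 124]
87 [112  85  69  96  99  98  99  99  79  66  90 116 125]
88 [118  83  66  96  98  97  98  98  85  79  97 117 125]
89 [122  81  63  96  98  98  98  98  93  91 104 119 125]
90 [125  77  63  96  98  98  98  98  96  95 107 121 126]
91 [129  71  65  93  98  99  98  98  98  98 109 123 126]
92 [133  73  67  91  97  99  98  98  98  98 108 124 127]
93 [128  76  68
[... 5305 characters left out ...]
 47 48 50 50 49 54 49 47]
230 [52 51 53 52 51 54 55 54 53 53 56 53 51]
231 [55 54 56 55 54 54 56 54 54 56 57 55 53]
232 [55 54 55 57 55 55 56 55 55 56 56 55 54]
233 [56 54 54 57 56 55 56 55 55 55 55 55 54]
234 [56 55 55 57 56 55 55 55 55 55 55 56 55]
235 [56 56 56 56 56 55 55 54 54 55 55 56 56]
236 [55 55 55 56 56 55 55 54 54 56 55 56 56]
237 [54 54 55 55 55 54 55 55 55 56 55 56 56]
238 [53 54 54 55 54 53 55 55 55 56 55 55 55]
239 [53 54 54 54 54 54 54 54 55 56 55 55 54]
240 [54 55 55 56 56 56 54 53 56 56 56 55 54]
241 [55 56 57 57 56 57 54 54 56 56 57 55 55]
242 [56 57 57 56 56 56 54 56 56 56 57 55 55]
243 [57 58 56 56 56 55 55 55 56 55 56 56 55]
244 [57 57 56 56 57 56 56 54 55 55 56 55 55]
```

The lines sit at stand y 77, 87, …, 127 (the long 100 mm line) and 216.6 (190 mm), with the mouth at about 224.7. That reads 0.198, so I'll draw it 2 mm more.

Request:
servo_tool(plan="-0.001 0 0 0; -0.002 0 0 0; -0.002 0 0 0; -0.002 0 0 0; -0.002 0 0 0; -0.002 0 0 0; -0.002 0 0 0; -0.002 0 0 0")

```text
t: 15.42
tool_pos: [0.5767, -0.0094, 0.2249]
orientation: [-2.023, -2.403, 0.003]
force: [-7.2, -0.2, 3.1]
opening: 0.0308
gripper_force: 25.0
```

```bash
python3 - <<'E'
from h import *
st=status.read_state(); print(st['tool_pos'],st['opening'],st['force'],np.abs(st['dq']).max())
t=cam('top'); g=cv2.cvtColor(t['image'],cv2.COLOR_BGR2GRAY).astype(np.float32)
W=np.array([.5767,-.0093]);a=np.radians(9.8);X=np.array([np.cos(a),np.sin(a)]);Y=np.array([-X[1],X[0]])
p=st['tool_pos'][:2]-W; print(p@X,p@Y)
ys=np.arange(.06,.235,.0005); S=np.array([np.mean([cv2.getRectSubPix(g,(1,1),tuple(map(float,proj(t,(*(W+x*X+y*Y),.232)))))[0,0] for x in(.004,.005,.006,.007)]) for y in ys])
from scipy.signal import find_peaks
k,_=find_peaks(-S,prominence=8); print([(round(ys[i]*1000,1),int(S[i])) for i in k])
i=ys>.214; print(list(zip((ys[i][::2]*1000).round().astype(int).tolist(),S[i][::2].astype(int).tolist())))
s=cam('side'); hsv=cv2.cvtColor(s['image'],cv2.COLOR_BGR2HSV); m=((hsv[...,0]<12)|(hsv[...,0]>172))&(hsv[...,1]>90)&(hsv[...,2]>40)
k,l,q,ce=cv2.connectedComponentsWithStats(m.astype(np.uint8))
for j in range(1,k):
    if q[j,4]>40: print(q[j],plane(s,*ce[j],.029).round(4))
E
```

```text
[ 0.57669205 -0.00941101  0.22493862] 0.030759888435065465 [-7.15622627 -0.16022035  3.14199668] 0.000821742512823822
-2.6728780722969867e-05 -0.0001080375230622334
[(np.float64(66.0), 67), (np.float64(76.5), 69), (np.float64(86.5), 77), (np.float64(95.5), 74), (np.float64(106.0), 74), (np.float64(116.5), 75), (np.float64(156.0), 41), (np.float64(193.5), 55), (np.float64(216.5), 86), (np.float64(227.0), 33)]
[(214, 102), (215, 96), (216, 89), (217, 90), (218, 101), (219, 109), (220, 112), (221, 114), (222, 114), (223, 110), (224, 86), (225, 62), (226, 47), (227, 33), (228, 40), (229, 50), (230, 54), (231, 56), (232, 56), (233, 56), (234, 55)]
[249  75   8   7  52] [0.4557 1.2627 0.029 ]
[301 220  20  12 180] [ 0.5768 -0.0076  0.029 ]
[ 376  220   43   40 1099] [ 0.7937 -0.1051  0.029 ]
[326 295  13   8  85] [ 0.5878 -0.2988  0.029 ]
[280 329   9  11  79] [ 0.4713 -0.3925  0.029 ]
```

Request:
servo_tool(plan="-0.001 0 0 0; -0.0015 0 0 0; -0.0015 0 0 0; -0.0015 0 0 0; -0.0015 0 0 0; -0.0015 0 0 0; -0.0015 0 0 0; -0.0015 0 0 0; -0.0015 0 0 0; -0.0015 0 0 0; -0.0015 0 0 0; -0.0015 0 0 0")

```text
t: 16.52
tool_pos: [0.5769, -0.0108, 0.225]
orientation: [-2.023, -2.403, 0.002]
force: [-7.1, -0.6, 4.8]
opening: 0.031
gripper_force: 25.0
```

```bash
python3 - <<'E'
from h import *
from scipy.signal import find_peaks
st=status.read_state(); print(st['tool_pos'],st['opening'],st['force'],np.abs(st['dq']).max())
W=np.array([.5767,-.0093]);a=np.radians(9.8);X=np.array([np.cos(a),np.sin(a)]);Y=np.array([-X[1],X[0]])
p=st['tool_pos'][:2]-W; print(p@Y)
g=0
for _ in range(3): t=cam('top'); g=g+cv2.cvtColor(t['image'],cv2.COLOR_BGR2GRAY).astype(np.float32)/3
ys=np.arange(.06,.235,.0005); S=np.array([np.mean([cv2.getRectSubPix(g,(1,1),tuple(map(float,proj(t,(*(W+x*X+y*Y),.232)))))[0,0] for x in(.004,.005,.006,.007)]) for y in ys])
k,_=find_peaks(-S,prominence=8); print([(round(float(ys[i])*1000,1),int(S[i])) for i in k])
s=cam('side'); print(cv2.imwrite('pics/z.png',cv2.resize(s['image'][190:260,265:355],None,fx=6,fy=6,interpolation=cv2.INTER_CUBIC)))
E
```

```text
[ 0.57694701 -0.01075054  0.22496497] 0.031047505117290146 [-7.10093838 -0.56907092  4.84854738] 0.0008321750979358269
-0.0014714217002999022
[(64.0, 73), (74.5, 70), (85.0, 77), (95.0, 79), (104.0, 77), (114.0, 75), (147.5, 41), (191.5, 49), (208.5, 104), (214.5, 85), (227.0, 32)]
True
```

View pics/z.png

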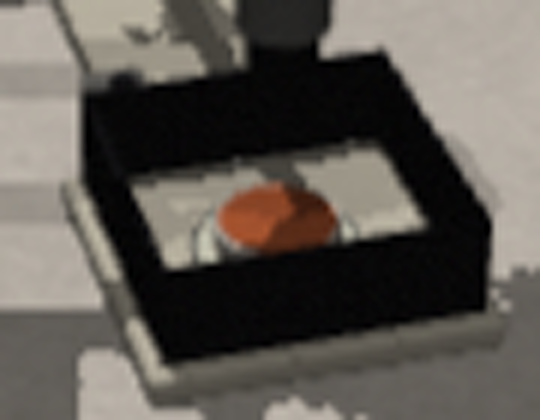

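The dish lies flat inside the window, with its ring visible on both sides at crop (275,220). The scale lines now put the 200 mm line at the mouth, reading 0.200–0.2006. The button is in and the boom is still, so I'm handing it in.

```bash
python3 -c "
from plant import robot
print(robot.close_job())"
```

```text
the job is handed in; nothing more can be done
None
```

The larger dish lies upright within the well's window, and the boom is drawn out to the 200 mm line by my reading of the scale (200 to 200.6 mm). The arm still holds the grip with the button squeezed in and the boom still, and the job is handed in.

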